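# Load the clamping tray and hold its spring lever at the third click

### The job

Lay the two loose pale wooden blanks flat in the two empty outer grooves of the clamping tray, lengthwise beside the blank that already lies in the middle, so that the three make a neat row. Then press the red cross-bar of the tray's spring-return lever down past the first two clicks to the third (the green dot), but not on towards the end stop, so that the jaw clamps all three blanks against the back fence, and finish with the fingers still holding the lever down there. Leave the mottled tin, the cork block and the tape roll where they are.

Things in the scene. Friction and masses are not known exactly. Their poses are not given: they have to be found in the camera images.
- clamp_tray: Clamping tray fixed to the bench, 240 x 360 mm. Origin on the bench top under the middle groove; x points away from the robot along the grooves, y left, z up. Three grooves along x, floors at z = 8 mm, centre lines at y = 70, 0, -70 mm, 42 mm wide between darker strips 5 mm higher. Wooden back fence: face at x = 70, top at z = 38 mm. Right end: grey lever stand, y = -178 to -225, 125 mm high.
- groove_left (a point): Point on the floor of the empty left groove (tray x = 14, y = 70, z = 8 mm), best centre for a laid blank: there 10 mm are free at each end of it, to the fence and to the raised pad. Axes as the tray's.
- groove_right (a point): The same in the empty right groove (tray x = 14, y = -70, z = 8 mm).
- pad_face (a point): Middle of the face of the black rubber pad on the sprung jaw that closes the grooves in front (205 mm long, z = 15 to 32 mm). Lever up: tray x = -42 mm. The lever drives it to the fence, 60 mm per rad; it pushes the blanks home, meets all three at about lever 0.33, then only its springs give (about 4 N at the third click). A clamped blank's centre is at tray x = 24 mm.
- press_lever (a joint): Lever angle, rad: 0 = up (arm to the robot, 0.30 above level), grows as pressed down. Clicks at 0.16, 0.32 (white dots) and 0.48 (green dot; red pointer on the arm shows which), felt as 1 to 2 N dips; end stop 0.64. No click holds: let go, it springs back to 0. Push at the bar 5 N at the top, 10 N at the third click. Pivot along tray y at x = 40, y = -200, z = 100 mm.
- lever_bar: Red round cross-bar at the lever's end, 24 mm thick, 60 mm long along the tray's y; press it from above. Origin at its centre, 150 mm from the pivot. Centre in the tray's frame: x = -103, y = -200, z = 144 mm with the lever up; z = 121 at the first click, 97 at the second; x = -108, z = 73 at the third; z = 50 at the end stop.
- blank_a: Loose pale sawn wooden blank, 30 x 92 x 20 mm (its x, y, z), 34 g, lying flat on the bench to the left of the tray; origin at the centre of its underside. Its long axis is y. May go in either outer groove, either way round.
- blank_b: Second loose pale blank, same in all respects as blank_a.
- blank_mid: Third pale blank, same size and axes, already lying lengthwise in the tray's middle groove, not yet pushed to the fence.
- mottled_tin: Closed grey-black mottled tin, 77 mm across, 95 mm high, standing to the right of the tray; origin under its centre. Bystander.
- cork_block: Cork sanding block, 62 x 106 x 34 mm, lying in front of the tray; origin under its centre. Bystander.
- tape_roll: Cream-coloured roll of tape lying flat, 96 mm across, 24 mm high, behind the tray to the left; origin under its centre. Bystander.
Not all that is in view belongs to the job. Leave any black or purple look-alike of the blank_a alone.

How it is judged (in metres and radians):
On the way, in this order (a step that is already met when the one before it is completed fails the run):
1. all three blanks lie flat in their grooves, one in each, let go, with the lever still up (y of blank_mid in the frame of clamp_tray between -0.012 and 0.012 m and x of blank_mid in the frame of clamp_tray between -0.002 and 0.028 m and z of blank_mid in the frame of clamp_tray between 0.004 and 0.0105 m and angle between the y axis of blank_mid and the x axis of clamp_tray, either way round below 0.2 rad and angle between blank_mid's own z axis and vertical below 0.1 rad and contact force between the fingers and blank_mid below 0.1 N and linear speed of blank_mid below 0.03 m/s and ((y of blank_a in the frame of clamp_tray between 0.058 and 0.082 m and x of blank_a in the frame of clamp_tray between -0.002 and 0.028 m and z of blank_a in the frame of clamp_tray between 0.004 and 0.0105 m and angle between the y axis of each of blank_a, blank_b and the x axis of clamp_tray, either way round below 0.2 rad and angle between each of blank_a, blank_b's own z axis and vertical below 0.1 rad and contact force between the fingers and blank_a below 0.1 N and linear speed of each of blank_a, blank_b below 0.03 m/s and y of blank_b in the frame of clamp_tray between -0.082 and -0.058 m and x of blank_b in the frame of clamp_tray between -0.002 and 0.028 m and z of blank_b in the frame of clamp_tray between 0.004 and 0.0105 m and contact force between the fingers and blank_b below 0.1 N) or (y of blank_a in the frame of clamp_tray between -0.082 and -0.058 m and x of blank_a in the frame of clamp_tray between -0.002 and 0.028 m and z of blank_a in the frame of clamp_tray between 0.004 and 0.0105 m and angle between the y axis of each of blank_a, blank_b and the x axis of clamp_tray, either way round below 0.2 rad and angle between each of blank_a, blank_b's own z axis and vertical below 0.1 rad and contact force between the fingers and blank_a below 0.1 N and linear speed of each of blank_a, blank_b below 0.03 m/s and y of blank_b in the frame of clamp_tray between 0.058 and 0.082 m and x of blank_b in the frame of clamp_tray between -0.002 and 0.028 m and z of blank_b in the frame of clamp_tray between 0.004 and 0.0105 m and contact force between the fingers and blank_b below 0.1 N)) and value of joint press_lever below 0.08 rad), for 0.2 s.
2. the fingers press the lever bar down to the second click (value of joint press_lever above 0.28 rad and contact force between the fingers and lever_bar above 2.5 N).
3. the fingers hold the lever at the third click (value of joint press_lever between 0.42 and 0.54 rad and contact force between the fingers and lever_bar above 2.5 N), for 0.3 s.
At the end, for the whole second after the job is handed in: Fingers press the lever bar (over 2.5 N), lever still at the third click (0.42 to 0.54 rad); the blanks lie flat, at rest and untouched, one in each groove (within 12 mm of its centre line, 0.2 rad of its direction), pushed to the fence (centre at tray x = 19 to 28 mm) (all of step 3 and y of blank_mid in the frame of clamp_tray between -0.012 and 0.012 m and x of blank_mid in the frame of clamp_tray between 0.019 and 0.028 m and z of blank_mid in the frame of clamp_tray between 0.004 and 0.0105 m and angle between the y axis of blank_mid and the x axis of clamp_tray, either way round below 0.2 rad and angle between blank_mid's own z axis and vertical below 0.1 rad and contact force between the fingers and blank_mid below 0.1 N and linear speed of blank_mid below 0.03 m/s and ((y of blank_a in the frame of clamp_tray between 0.058 and 0.082 m and x of blank_a in the frame of clamp_tray between 0.019 and 0.028 m and z of blank_a in the frame of clamp_tray between 0.004 and 0.0105 m and angle between the y axis of each of blank_a, blank_b and the x axis of clamp_tray, either way round below 0.2 rad and angle between each of blank_a, blank_b's own z axis and vertical below 0.1 rad and contact force between the fingers and blank_a below 0.1 N and linear speed of each of blank_a, blank_b below 0.03 m/s and y of blank_b in the frame of clamp_tray between -0.082 and -0.058 m and x of blank_b in the frame of clamp_tray between 0.019 and 0.028 m and z of blank_b in the frame of clamp_tray between 0.004 and 0.0105 m and contact force between the fingers and blank_b below 0.1 N) or (y of blank_a in the frame of clamp_tray between -0.082 and -0.058 m and x of blank_a in the frame of clamp_tray between 0.019 and 0.028 m and z of blank_a in the frame of clamp_tray between 0.004 and 0.0105 m and angle between the y axis of each of blank_a, blank_b and the x axis of clamp_tray, either way round below 0.2 rad and angle between each of blank_a, blank_b's own z axis and vertical below 0.1 rad and contact force between the fingers and blank_a below 0.1 N and linear speed of each of blank_a, blank_b below 0.03 m/s and y of blank_b in the frame of clamp_tray between 0.058 and 0.082 m and x of blank_b in the frame of clamp_tray between 0.019 and 0.028 m and z of blank_b in the frame of clamp_tray between 0.004 and 0.0105 m and contact force between the fingers and blank_b below 0.1 N)) and velocity of joint press_lever between -0.1 and 0.1 rad/s); the arm keeps its last pose, push and grip.
It fails at once if the lever is pressed on towards the end stop (beyond 0.57 rad) (value of joint press_lever above 0.57 rad).
It fails at once if the mottled tin is pushed more than 3 cm from its place (distance of mottled_tin from where it was at the start of the episode above 0.03 m).
It fails at once if the cork block is pushed more than 3 cm from its place (distance of cork_block from where it was at the start of the episode above 0.03 m).
It fails at once if the tape roll is pushed more than 3 cm from its place (distance of tape_roll from where it was at the start of the episode above 0.03 m).
It also fails if it takes over 64 s, if anything falls off the work surface, if the arm or the gripper's body presses on something with over 40 N, if the wrist force passes 120 N, or if a joint passes its speed limit or range.

### The arm

A 6-joint arm with a two-finger parallel gripper is mounted at the origin on a cart in front of the work surface, level with it; the furniture and walls round the work are solid. World frame = base frame: x ahead of the robot, y to its left, z up, the work surface at z = 0. Lengths are in m, angles in degrees, forces in N, time in s.
With the tool pointing down it reaches from about 0.25 to 0.85 m from the base axis. Payload 12.5 kg.
Tool frame: the origin (TCP) lies at the very end of the fingers, on their centre line; the grasp point (between the pads) lies 19 mm behind it; z points along the fingers, x is the direction in which the jaws open and shut, and the axes are right-handed (so a half turn about z gives the same grasp; the last joint's range is limited). The gripper opens to 93 mm and grips with 3 to 60 N. Pads are 15 mm wide; open, the fingers measure 128 mm over their backs; the gripper's body (75 mm by 188 mm) begins 65 mm behind the grasp point.
Start: joints at [67.861, 20.094, 94.641, -0, 65.266, -4.847], TCP at [0.163, 0.525, 0.219] pointing down, gripper open.
Joint ranges: [-157.81, 157.81], [-45, 120.19], [0.68, 151.7], [-89.99, 269.99], [4.06, 180], [-164.3, 164.3]. Speed limits (degrees/s): [127.2, 127.2, 159.86, 180, 180, 180].

### API

Orientations are given as a 3x3 rotation matrix whose columns are the frame's x, y, z axes.
In Python, from station import bot gives the robot as it stands.
- The arm moves only by the tool play_rows, never from a script. Its argument "plan" is a list of rows, each a list of 3 entries, a list of its own where there are three numbers: the shift along the world's x, y, z in mm, then the turn about the world's z in rad, then the opening in per cent of the stroke, from 0 (shut) to 100 (fully open). A call has exactly 5 rows; each row shifts and turns the commanded pose from where the row before left it; what a row does not reach is not made up. A row lasts 1/8 s, in which the tool goes at most 62.5 mm and 10.7 degrees, less where a joint would pass 70% of its speed; a pose out of reach is approached as far as the arm can. A call with a gripper value outside its range is refused whole. The fingers move at their own pace and stop on an object; "squeeze" is the grip in N (left out, the last holds). Time passes only in rows, so rows that do not move let the fingers close, or fill a call up. It gives the time, the measured TCP pose, the force and the opening at its end, in the units of the state.
- bot.get_state(): the state, without advancing time (a new reading comes with each control period).
- bot.grab_frame(name): name is "scene" or "top" or "wrist"; returns a dict with "image" (384x512x3 uint8, blue, green, red), "z_map" (384x512 float32, m along the optical axis (not along the pixel's ray), 0 where there is no reading), "camera_matrix" (3x3 intrinsics, pixels), "dist" ([k1, k2, p1, p2, k3] as OpenCV has them; the pictures are not rectified), "xyz" and "attitude" of the camera in the world. Camera axes: x right, y down, z forward; pixel columns grow to the right and rows downward; lengths in m; the calibration is good to about 2 mm. A picture is of the moment at which its call begins.
- bot.close_job(): hands the job in, once; it reports no verdict.
The state is a dict: "time_s": time; "joints": joint angles; "joint_vel": joint speeds; "tau": joint torques, N m; "tcp_pos": TCP position; "tool_rot": TCP orientation; "force": force on the tool from outside, world axes, zero at the start; "moment": the same for the moment, N m; "opening": opening from 0.0 (shut) to 1.0 (fully open).
Only numpy, scipy, OpenCV 4.12 (cv2) and the standard library are available. Lean on these libraries where they do the work, as an engineer would, in place of code of your own. Each camera call takes 0.05 s, during which the arm holds its last target. There are 200 camera calls.

## Working session

There is one attempt and no reset: what is moved stays moved. The work goes in short steps, Python scripts to look and compute and a tool call to move; the robot and the scene stay as the last step left them, time stands still between calls to the robot, and variables do not carry over. Pictures are saved under pics/ and viewed, about 8 in all and at most 12, crops included, and the job is handed in when it is done.

Besides the shell and the picture viewer there is one more tool, called after "Emit:" by a JSON object that holds its "op" and its "data", one argument or row to a line. play_rows: Moves the arm, as the interface text tells. Its arguments: {"type":"object","properties":{"plan":{"type":"array"},"squeeze":{"type":"number"}},"required":["plan"]}

```bash
mkdir -p pics; ls; cat > h.py <<'E'
import numpy as np, cv2
from station import bot
def grab(n):
    f=bot.grab_frame(n); np.savez(f'/tmp/{n}.npz',**{k:np.asarray(v) for k,v in f.items()}); return f
def load(n): return dict(np.load(f'/tmp/{n}.npz'))
def ray(f,uv):
    p=cv2.undistortPoints(np.float32(uv).reshape(-1,1,2),f['camera_matrix'],f['dist']).reshape(-1,2)
    R=np.asarray(f['attitude']); return np.c_[p,np.ones(len(p))]@R.T
def onz(f,uv,z):
    d=ray(f,uv); c=np.asarray(f['xyz']); return c+d*((z-c[2])/d[:,2])[:,None]
def proj(f,P):
    R=np.asarray(f['attitude']); q=(np.float32(P).reshape(-1,3)-f['xyz'])@R
    return cv2.projectPoints(q.reshape(-1,1,3).astype(np.float64),np.zeros(3),np.zeros(3),f['camera_matrix'],f['dist'])[0].reshape(-1,2)
E
python3 - <<'E'
from h import *
for n in('top','scene'):
    f=grab(n); print(n,f['xyz'],np.round(f['attitude'],3),f['camera_matrix'][0])
a=np.vstack([load('top')['image'],load('scene')['image']])
cv2.imwrite('pics/top.png',cv2.resize(load('top')['image'],(800,600)))
cv2.imwrite('pics/scene.png',cv2.resize(load('scene')['image'],(800,600)))
print(bot.get_state())
E
```

```text
pics
top [0.41436468 0.03203046 1.32074984] [[ 0.017 -0.993  0.118]
 [-1.    -0.017  0.001]
 [ 0.001 -0.118 -0.993]] [351.54956303   0.         257.10852768]
scene [-0.47076392  1.20851803  0.87226802] [[-0.755 -0.284  0.591]
 [-0.655  0.355 -0.667]
 [-0.021 -0.891 -0.454]] [408.41203028   0.         256.78232382]
{'time_s': 0.1, 'joints': array([ 6.78610737e+01,  2.01226318e+01,  9.46698760e+01,  1.53821008e-03,
        6.52661557e+01, -4.84514652e+00]), 'joint_vel': array([ 0.01767739, -0.06498106, -0.11364182,  0.00928068, -0.05648946,
       -0.03029725]), 'tau': array([-3.32013406e-05, -4.98026061e+01, -2.85703629e+01,  6.99913781e-02,
        2.38716463e-02, -3.92314575e-05]), 'tcp_pos': array([0.16334139, 0.52488667, 0.21816466]), 'tool_rot': array([[ 2.97281750e-01,  9.54789712e-01, -4.08435660e-04],
       [ 9.54789257e-01, -2.97282010e-01, -9.39194594e-04],
       [-1.01815391e-03, -1.10764568e-04, -9.99999476e-01]]), 'force': array([-0.28188212,  0.34221929,  0.12443138]), 'moment': array([-0.03894119, -0.0126291 ,  0.0539617 ]), 'opening': 0.9978853167786812}
```

View pics/top.png

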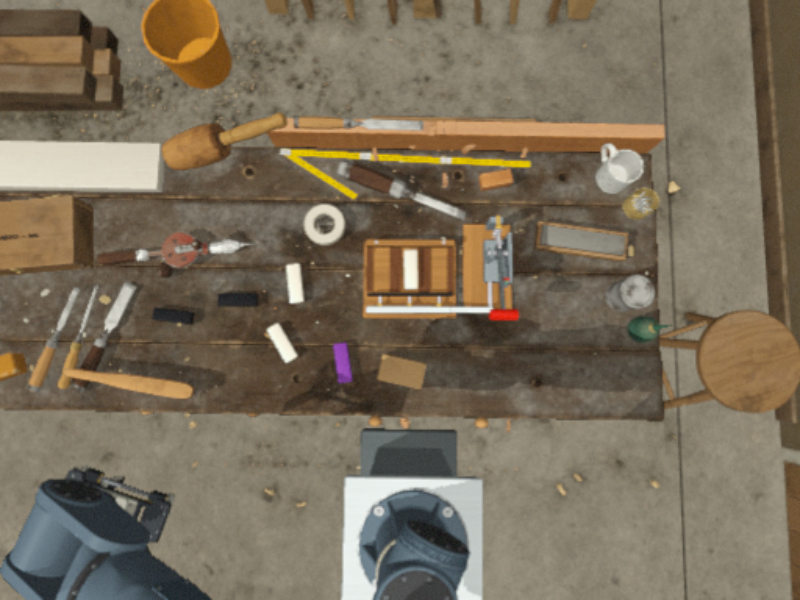

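View pics/scene.png

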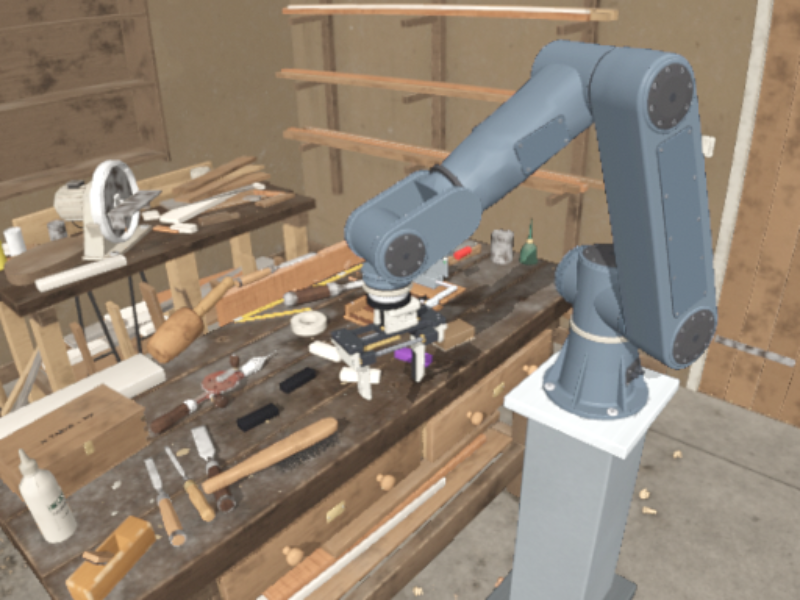

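The top view (800x600) shows two loose pale blanks at (294,283) and (281,342), and the middle blank in the tray at (411,269). The red bar is at (505,315). Look-alikes are black at (238,299) and (173,315) and purple at (343,363). The pale pair left of the tray fits the description.

```bash
cat > m.py <<'E'
from h import *
def blanks(f,zs=0.02,lo=150,area=(30,1e6),prn=True):
    im=f['image'].astype(int); mx=im.max(2); mn=im.min(2)
    m=((mn>lo)&(mx-mn<60)).astype(np.uint8)
    n,l,s,c=cv2.connectedComponentsWithStats(m)
    out=[]
    for i in range(1,n):
        if area[0]<s[i,4]<area[1]:
            ys,xs=np.where(l==i); P=onz(f,np.c_[xs,ys],zs)[:,:2]
            r=cv2.minAreaRect(np.float32(P)*1000)
            out.append((c[i],r)); 
            if prn: print('px',c[i].round(1),s[i,4],'ctr',np.round(r[0],1),'size',np.round(r[1],1),'ang',round(r[2],1))
    return out
E
python3 - <<'E'
from m import *
f=load('top'); blanks(f,0.02,150,(60,500))
im=f['image'].astype(int); B,G,R=im[...,0],im[...,1],im[...,2]
ys,xs=np.where((R>170)&(G<60)&(B<60)); print('red',xs.min(),xs.max(),ys.min(),ys.max(), onz(f,[[xs.mean(),ys.mean()]],.15))
c=f['image'][130:260,150:350]; cv2.imwrite('pics/crop.png',cv2.resize(c,None,fx=4,fy=4,interpolation=cv2.INTER_CUBIC))
E
```

```text
px [249.4  79.5] 210 ctr [1002.7   70.5] size [ 24.4 143.3] ang 1.0
px [279.1 130.7] 139 ctr [799.1 -45.9] size [109.5  18.9] ang 68.6
px [206.9 143. ] 361 ctr [746.4 226.5] size [93.3 91. ] ang 1.7
px [316.2 153.3] 63 ctr [ 716.6 -184.1] size [42.4 34.3] ang 1.0
px [143.9 157.6] 131 ctr [686.3 456.5] size [26.9 86.5] ang 1.0
px [262.3 171.7] 210 ctr [638.6  16.4] size [91.2 30.1] ang 1.0
px [285.  192.2] 445 ctr [551.6 -51.7] size [108.9 330.7] ang 20.8
px [188. 181.] 221 ctr [600.  292.6] size [93.6 32.9] ang 8.5
px [409.  186.8] 155 ctr [ 596.  -531.2] size [65.6 62.3] ang 6.2
px [ 75.2 196.9] 219 ctr [531.3 710.6] size [ 29.  116.2] ang 67.4
px [ 42.1 198.7] 91 ctr [525.3 833.7] size [14.2 99.6] ang 72.8
px [179.9 219.1] 223 ctr [457.4 316.8] size [93.3 32.3] ang 32.5
red 313 331 178 204 [[ 0.52068278 -0.1845999   0.15      ]]
```

View pics/crop.png

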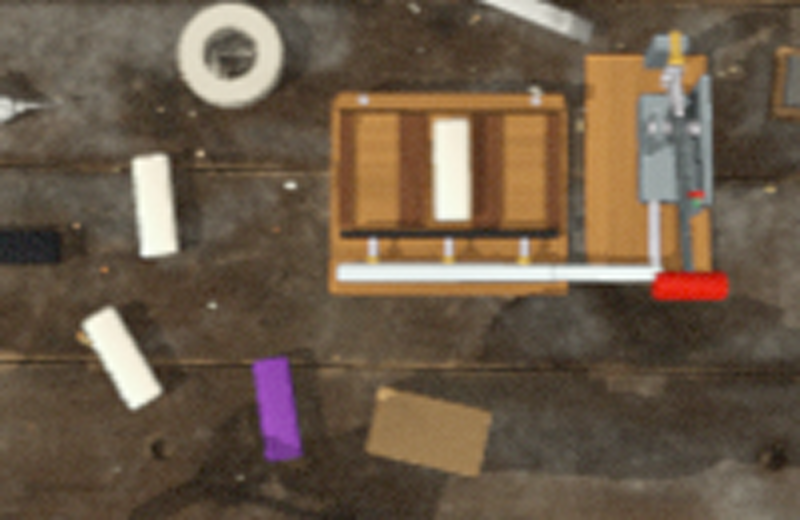

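The crop confirms the two pale blanks (crop pixels (155,205) and (122,358)) are sawn wood with the right size, about 93x32 mm. I leave the purple block at (277,408) and the black one at (30,245) alone. The tray is nearly square to the world axes, with its origin near (0.623, 0.016). I start with the near blank.

Emit:
{"op": "play_rows", "data": {
  "plan": [
    [[45,-32,-8],0.174,100],
    [[45,-32,-8],0.174,80],
    [[45,-32,-8],0.174,65],
    [[45,-32,-8],0.174,65],
    [[45,-32,-8],0.174,65]
  ]
}}

```text
time_s: 0.72
tcp_pos: [0.3876, 0.3655, 0.1786]
tool_rot: [[-0.536, 0.844, -0.0], [0.844, 0.536, -0.0], [0.0, -0.0, -1.0]]
force: [0.3, 0.9, -0.4]
opening: 0.662
```

Emit:
{"op": "play_rows", "data": {
  "plan": [
    [[35,-24,-8],0,65],
    [[34,-24,-8],0,65],
    [[0,0,0],0,65],
    [[0,0,0],0,65],
    [[0,0,0],0,65]
  ]
}}

```text
time_s: 1.35
tcp_pos: [0.4546, 0.3195, 0.1632]
tool_rot: [[-0.532, 0.847, 0.0], [0.847, 0.532, 0.0], [0.0, 0.0, -1.0]]
force: [-0.4, 0.6, -0.9]
opening: 0.649
```

```bash
python3 - <<'E'
from m import *
s=bot.get_state(); print(s['tcp_pos'],np.degrees(np.arctan2(s['tool_rot'][1,0],s['tool_rot'][0,0])),s['time_s'],s['opening'])
f=grab('wrist'); print(f['xyz'],np.round(f['attitude'],3)); blanks(f,.02,140,(1500,1e6))
cv2.imwrite('pics/w1.png',f['image'])
E
```

```text
[0.45460771 0.31949553 0.16323396] 122.14629165043992 1.35 0.6491668693394065
[0.39158976 0.28034766 0.33097506] [[-0.532  0.816  0.226]
 [ 0.847  0.512  0.142]
 [-0.     0.267 -0.964]]
px [428.7  63.5] 23334 ctr [219.9 413.4] size [377.4 154.1] ang 89.9
px [253.3 176.3] 2097 ctr [457.8 316.9] size [94.6 33.1] ang 32.4
px [249.8 280.2] 2765 ctr [584.1 386.6] size [ 26.3 270.3] ang 31.9
```

View pics/w1.png

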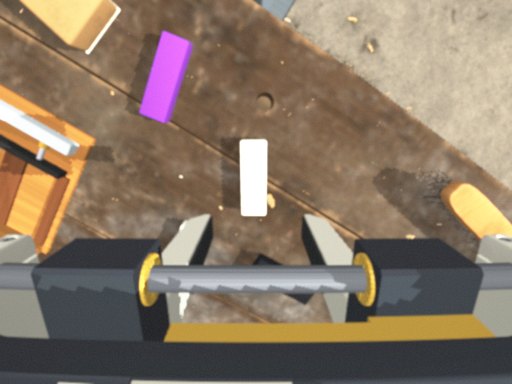

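The wrist view shows the blank at (253,176), between and ahead of the fingers, with both finger lanes clear. Both views agree on (458, 317) mm. I go down and grip.

Emit:
{"op": "play_rows", "data": {
  "plan": [
    [[3,-3,-45],0.0,65],
    [[0,0,-45],0,65],
    [[0,0,-40],0,65],
    [[0,0,-25],0,65],
    [[0,0,0],0,65]
  ]
}}

```text
time_s: 2.02
tcp_pos: [0.4571, 0.3158, 0.0069]
tool_rot: [[-0.532, 0.847, -0.003], [0.847, 0.532, -0.001], [0.0, -0.003, -1.0]]
force: [-0.3, 0.1, -0.5]
opening: 0.651
```

Emit:
{"op": "play_rows", "data": {
  "plan": [
    [[0,0,0],0,20],
    [[0,0,0],0,20],
    [[0,0,0],0,20],
    [[0,0,0],0,20],
    [[0,0,0],0,20]
  ],
  "squeeze": 12
}}

```text
time_s: 2.65
tcp_pos: [0.4586, 0.316, 0.0086]
tool_rot: [[-0.531, 0.847, 0.001], [0.847, 0.531, 0.0], [0.0, 0.001, -1.0]]
force: [-1.6, -1.4, 5.4]
opening: 0.321
```

Emit:
{"op": "play_rows", "data": {
  "plan": [
    [[0,0,20],0,20],
    [[0,0,40],0,20],
    [[0,0,50],0,20],
    [[0,0,40],0,20],
    [[0,0,0],0,20]
  ]
}}

```text
time_s: 3.28
tcp_pos: [0.4596, 0.3165, 0.1609]
tool_rot: [[-0.531, 0.847, 0.005], [0.847, 0.531, 0.003], [-0.0, 0.005, -1.0]]
force: [0.1, 0.0, -1.5]
opening: 0.321
```

Gripped: the opening is 29.9 mm. I carry it towards the left groove.

Emit:
{"op": "play_rows", "data": {
  "plan": [
    [[34,-43,0],-0.14,20],
    [[34,-43,0],-0.14,20],
    [[34,-43,0],-0.14,20],
    [[34,-43,0],-0.14,20],
    [[20,-26,0],0,20]
  ]
}}

```text
time_s: 3.9
tcp_pos: [0.6151, 0.1155, 0.1565]
tool_rot: [[0.004, 1.0, -0.002], [1.0, -0.004, -0.0], [-0.0, -0.002, -1.0]]
force: [0.7, 0.0, 0.2]
opening: 0.32
```

Emit:
{"op": "play_rows", "data": {
  "plan": [
    [[20,-32,0],0,20],
    [[0,0,0],0,20],
    [[0,0,0],0,20],
    [[0,0,0],0,20],
    [[0,0,0],0,20]
  ]
}}

```text
time_s: 4.53
tcp_pos: [0.6341, 0.0865, 0.158]
tool_rot: [[-0.001, 1.0, -0.0], [1.0, 0.001, 0.0], [0.0, -0.0, -1.0]]
force: [-0.3, -0.1, -0.5]
opening: 0.322
```

```bash
python3 - <<'E'
from m import *
s=bot.get_state(); print(s['tcp_pos'],np.degrees(np.arctan2(s['tool_rot'][1,0],s['tool_rot'][0,0])),s['time_s'],s['opening'])
f=grab('wrist'); blanks(f,.028,140,(1000,1e6))
im=f['image'].copy()
O=np.array([.623,.016,0])
for p in [(14,70,8),(14,-70,8),(14,0,28),(70,91,38),(70,-91,38),(-42,100,32),(-42,-100,32),(14+46,49,13),(14-46,49,13),(60,91,13),(-32,91,13)]:
    u=proj(f,O+np.array(p)/1000)[0]
    cv2.drawMarker(im,tuple(int(round(v)) for v in u),(255,255,0),cv2.MARKER_CROSS,8,1)
cv2.imwrite('pics/w2.png',cv2.resize(im,(800,600)))
E
```

```text
[0.63406045 0.08652827 0.15802561] 90.04643237998677 4.525 0.3217767213034649
px [139.7 100.8] 4133 ctr [564.3 -32.7] size [ 75.1 304.4] ang 4.0
px [432.  149.7] 2023 ctr [600.1 287.4] size [91.  30.7] ang 8.1
px [195.4 181.1] 2168 ctr [637.7  15.3] size [92.9 33.1] ang 1.4
px [257.  211.1] 4985 ctr [678.1  87. ] size [135.3  58. ] ang 0.0
```

View pics/w2.png

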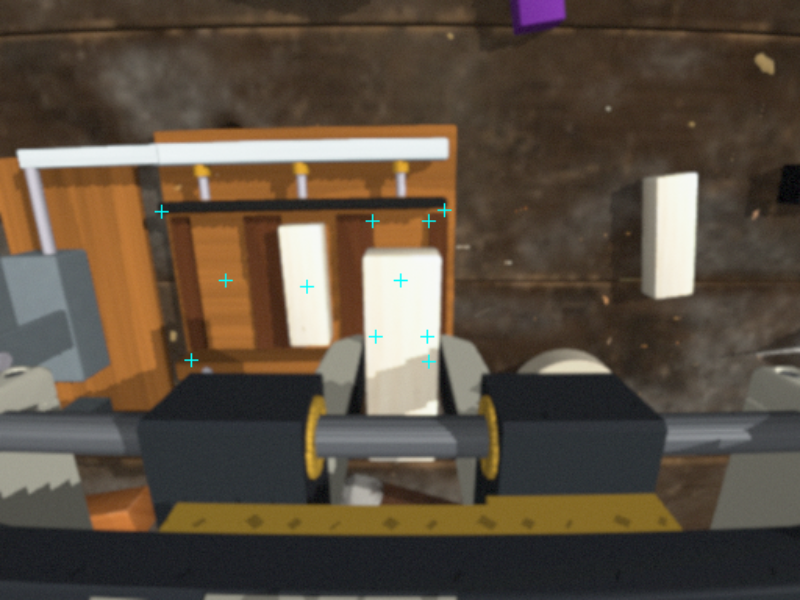

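The wrist view (robot side up) shows the held blank at (400,330) over the left groove and the mid blank at (307,285). The free blank is at (670,235). The markers nearly fit the grooves. Next I fit the pad edge and rail to get the tray yaw and offset.

```bash
python3 - <<'E'
from m import *
f=load('wrist'); im=f['image'].astype(int)
def fit(P,a,b):
    v=cv2.fitLine(np.float32(P[:,[a,b]])*1000,cv2.DIST_HUBER,0,.01,.01).ravel(); return v
# pad: dark pixels; last dark row per column
g=im.max(2); pts=[]
for c in range(112,280):
    r=[y for y in range(122,142) if g[y,c]<45]
    if r: pts.append((c,max(r)+.5))
P=onz(f,pts,.032); v=fit(P,1,0); print('pad n',len(pts),'yaw',-np.degrees(np.arctan(v[1]/v[0])),'x at y=16',v[3]+(16-v[2])*v[1]/v[0],'y ends',P[:,1].min(),P[:,1].max())
# strips: transitions in red channel on rows, between px
for row in (148,160,172,184,196,208):
    R=cv2.GaussianBlur(im[row:row+3,:,2].mean(0).astype(np.float32).reshape(1,-1),(5,1),0).ravel()
    d=np.diff(R)
    e=[c for c in range(105,290) if abs(d[c])>6 and abs(d[c])==abs(d[c-3:c+4]).max()]
    Q=onz(f,[(c+.5,row+1) for c in e],.013)
    print(row,[(c,round(q[0]*1000),round(q[1]*1000,1),'+' if d[c]>0 else '-') for c,q in zip(e,Q)])
E
```

```text
pad n 168 yaw 0.9064422 x at y=16 579.98285 y ends -0.07352728334601925 0.11094044626817322
148 [(107, 599, np.float64(-91.8), '+'), (122, 599, np.float64(-73.5), '+'), (152, 600, np.float64(-37.2), '-'), (177, 600, np.float64(-7.3), '+'), (206, 600, np.float64(27.2), '-'), (238, 600, np.float64(65.1), '+'), (270, 600, np.float64(102.9), '-'), (285, 600, np.float64(120.6), '+')]
160 [(108, 614, np.float64(-92.7), '+'), (124, 614, np.float64(-72.9), '+'), (153, 614, np.float64(-37.5), '-'), (169, 614, np.float64(-18.1), '-'), (179, 614, np.float64(-6.0), '+'), (207, 614, np.float64(27.7), '-'), (233, 614, np.float64(58.9), '+'), (280, 614, np.float64(115.1), '-'), (285, 614, np.float64(121.0), '+')]
172 [(110, 629, np.float64(-92.4), '+'), (125, 629, np.float64(-73.6), '+'), (154, 629, np.float64(-37.8), '-'), (180, 629, np.float64(-5.9), '+'), (208, 629, np.float64(28.2), '-'), (231, 629, np.float64(56.1), '+'), (281, 629, np.float64(116.6), '-'), (289, 629, np.float64(126.3), '-')]
184 [(112, 644, np.float64(-92.1), '+'), (127, 644, np.float64(-73.1), '+'), (158, 644, np.float64(-34
[... 174 characters left out ...]
117.0), '-')]
196 [(114, 660, np.float64(-91.8), '+'), (129, 659, np.float64(-72.6), '+'), (159, 659, np.float64(-34.6), '-'), (172, 659, np.float64(-18.3), '-'), (182, 659, np.float64(-5.7), '+'), (212, 659, np.float64(31.7), '-'), (232, 659, np.float64(56.6), '+'), (281, 659, np.float64(117.4), '-'), (289, 659, np.float64(127.3), '-')]
208 [(116, 676, np.float64(-91.6), '+'), (131, 675, np.float64(-72.2), '+'), (161, 675, np.float64(-33.7), '-'), (173, 675, np.float64(-18.4), '-'), (184, 675, np.float64(-4.4), '+'), (210, 675, np.float64(28.5), '-'), (216, 675, np.float64(36.0), '-'), (232, 675, np.float64(56.2), '+'), (281, 675, np.float64(117.8), '-'), (289, 675, np.float64(127.9), '-')]
```

The tray origin is about (622, 15.5) mm with yaw about 0.9°. The left groove target is (635, 85.7), so I lower there.

Emit:
{"op": "play_rows", "data": {
  "plan": [
    [[1,-1,-40],0.015,20],
    [[0,0,-40],0,20],
    [[0,0,-35],0,20],
    [[0,0,-20],0,20],
    [[0,0,-5],0,20]
  ]
}}

```text
time_s: 5.2
tcp_pos: [0.6351, 0.0849, 0.0173]
tool_rot: [[-0.015, 1.0, -0.001], [1.0, 0.015, -0.0], [-0.0, -0.001, -1.0]]
force: [-0.5, -0.9, -0.4]
opening: 0.32
```

Emit:
{"op": "play_rows", "data": {
  "plan": [
    [[0,0,0],0,20],
    [[0,0,0],0,47],
    [[0,0,0],0,47],
    [[0,0,0],0,47],
    [[0,0,0],0,47]
  ]
}}

```text
time_s: 5.82
tcp_pos: [0.6354, 0.0848, 0.0182]
tool_rot: [[-0.015, 1.0, 0.0], [1.0, 0.015, -0.0], [-0.0, 0.0, -1.0]]
force: [-0.7, 1.1, -0.3]
opening: 0.469
```

Emit:
{"op": "play_rows", "data": {
  "plan": [
    [[0,0,20],0,47],
    [[0,0,45],0,47],
    [[0,0,45],0,65],
    [[0,0,45],0,65],
    [[0,0,0],0,65]
  ]
}}

```text
time_s: 6.45
tcp_pos: [0.6372, 0.0849, 0.1783]
tool_rot: [[-0.015, 1.0, 0.008], [1.0, 0.015, 0.0], [0.0, 0.008, -1.0]]
force: [-0.5, -0.4, -0.5]
opening: 0.647
```

Next I go to the second blank.

Emit:
{"op": "play_rows", "data": {
  "plan": [
    [[-9,50,0],0.045,65],
    [[-9,50,0],0.045,65],
    [[-9,50,0],0.043,65],
    [[-9,50,0],0,65],
    [[0,7,-15],0,65]
  ]
}}

```text
time_s: 7.08
tcp_pos: [0.5987, 0.2947, 0.1585]
tool_rot: [[-0.15, 0.989, 0.001], [0.989, 0.15, 0.001], [0.001, 0.001, -1.0]]
force: [0.2, 0.1, -0.6]
opening: 0.648
```

Emit:
{"op": "play_rows", "data": {
  "plan": [
    [[0,0,0],0,65],
    [[0,0,0],0,65],
    [[0,0,0],0,65],
    [[0,0,0],0,65],
    [[0,0,0],0,65]
  ]
}}

```text
time_s: 7.7
tcp_pos: [0.5995, 0.2915, 0.1582]
tool_rot: [[-0.147, 0.989, 0.0], [0.989, 0.147, 0.0], [0.0, 0.0, -1.0]]
force: [-0.7, 0.6, -0.1]
opening: 0.65
```

```bash
python3 - <<'E'
from m import *
s=bot.get_state(); print(s['tcp_pos'],np.degrees(np.arctan2(s['tool_rot'][1,0],s['tool_rot'][0,0])),s['time_s'],s['opening'])
f=grab('wrist'); print('z=.02');blanks(f,.02,140,(1000,4000)); print('.028');blanks(f,.028,140,(1000,4000))
cv2.imwrite('pics/w3.png',f['image'])
E
```

```text
[0.59950784 0.29150223 0.15818831] 98.44756585578956 7.7 0.6495517409908557
z=.02
px [55.6 98.8] 1605 ctr [541.1  52.9] size [ 15.8 131.5] ang 0.7
px [ 27.  175.7] 2741 ctr [640.4  13.1] size [99.  47.1] ang 1.7
px [257.2 177.8] 2105 ctr [601.3 292.7] size [94.8 32. ] ang 7.7
px [ 83.3 182. ] 2550 ctr [637.6  84. ] size [98.  42.3] ang 1.1
px [244.5 279.5] 1510 ctr [740. 295.] size [ 12.7 259.2] ang 8.2
.028
px [55.6 98.8] 1605 ctr [540.7  58.9] size [ 15.4 128. ] ang 0.7
px [ 27.  175.7] 2741 ctr [637.4  20.1] size [96.4 45.9] ang 1.7
px [257.2 177.8] 2105 ctr [599.3 292.4] size [92.3 31.2] ang 7.7
px [ 83.3 182. ] 2550 ctr [634.7  89.2] size [95.5 41.2] ang 1.1
px [244.5 279.5] 1510 ctr [734.4 294.6] size [ 12.4 252.5] ang 8.2
```

View pics/w3.png

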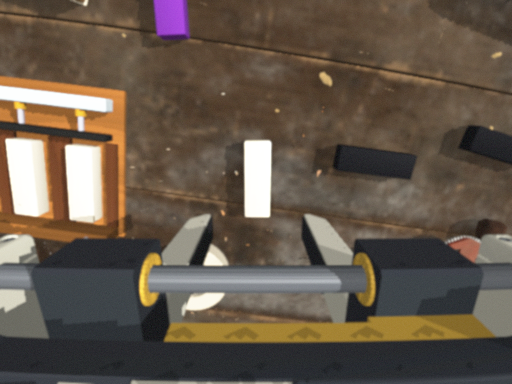

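The view shows the second blank at (257,178) and the first one seated in the left groove at (83,182). The black look-alike at (375,162) is clear of the fingers. I grip.

Emit:
{"op": "play_rows", "data": {
  "plan": [
    [[1,1,-45],0.0,65],
    [[0,0,-45],0,65],
    [[0,0,-40],0,65],
    [[0,0,-20],0,65],
    [[0,0,0],0,65]
  ]
}}

```text
time_s: 8.38
tcp_pos: [0.6, 0.2926, 0.0073]
tool_rot: [[-0.147, 0.989, -0.001], [0.989, 0.147, -0.001], [-0.0, -0.002, -1.0]]
force: [-0.3, 0.9, 0.6]
opening: 0.652
```

Emit:
{"op": "play_rows", "data": {
  "plan": [
    [[0,0,0],0,20],
    [[0,0,0],0,20],
    [[0,0,0],0,20],
    [[0,0,0],0,20],
    [[0,0,0],0,20]
  ],
  "squeeze": 12
}}

```text
time_s: 9.0
tcp_pos: [0.6006, 0.2929, 0.0087]
tool_rot: [[-0.147, 0.989, 0.001], [0.989, 0.147, 0.0], [0.0, 0.001, -1.0]]
force: [-1.4, -0.1, 5.7]
opening: 0.319
```

Emit:
{"op": "play_rows", "data": {
  "plan": [
    [[0,0,20],0,20],
    [[0,0,40],0,20],
    [[0,0,50],0,20],
    [[0,0,40],0,20],
    [[0,0,0],0,20]
  ]
}}

```text
time_s: 9.62
tcp_pos: [0.6019, 0.2934, 0.1627]
tool_rot: [[-0.147, 0.989, 0.006], [0.989, 0.147, 0.003], [0.002, 0.007, -1.0]]
force: [-0.3, -0.2, -0.7]
opening: 0.318
```

Emit:
{"op": "play_rows", "data": {
  "plan": [
    [[5,-50,0],-0.044,20],
    [[5,-50,0],-0.044,20],
    [[5,-50,0],-0.043,20],
    [[5,-50,0],0,20],
    [[5,-50,0],0,20]
  ]
}}

```text
time_s: 10.25
tcp_pos: [0.6249, 0.0412, 0.1575]
tool_rot: [[-0.017, 1.0, -0.001], [1.0, 0.017, 0.0], [0.0, -0.001, -1.0]]
force: [1.1, -0.3, -0.0]
opening: 0.321
```

Emit:
{"op": "play_rows", "data": {
  "plan": [
    [[5,-50,0],0,20],
    [[6,-46,0],0,20],
    [[0,0,0],0,20],
    [[0,0,0],0,20],
    [[0,0,0],0,20]
  ]
}}

```text
time_s: 10.88
tcp_pos: [0.6361, -0.0519, 0.1579]
tool_rot: [[-0.018, 1.0, -0.001], [1.0, 0.018, 0.0], [0.0, -0.001, -1.0]]
force: [0.4, -0.8, -0.5]
opening: 0.323
```

```bash
python3 - <<'E'
from m import *
s=bot.get_state(); print(s['tcp_pos'],np.degrees(np.arctan2(s['tool_rot'][1,0],s['tool_rot'][0,0])),s['time_s'],s['opening'])
f=grab('wrist'); blanks(f,.028,140,(1000,4000))
im=f['image'].copy()
O=np.array([.622,.0155,0]); a=np.radians(.9); R=np.array([[np.cos(a),-np.sin(a),0],[np.sin(a),np.cos(a),0],[0,0,1]])
for p in [(14,-70,8),(14,0,28),(14,70,28),(0,-49,13),(0,-91,13),(40,-49,13),(40,-91,13),(-103,-200,156),(-42,0,32)]:
    u=proj(f,O+R@np.array(p)/1000)[0]
    cv2.drawMarker(im,tuple(int(round(v)) for v in u),(255,255,0),cv2.MARKER_CROSS,8,1)
cv2.imwrite('pics/w4.png',cv2.resize(im,(800,600)))
E
```

```text
[ 0.6361409  -0.05194887  0.15786468] 91.04350008123214 10.875 0.32296946240263646
px [313.6 180.9] 2073 ctr [638.9  14.4] size [93.9 31.2] ang 1.4
px [374.2 179.8] 2029 ctr [635.8  85.6] size [93.1 31.4] ang 1.2
```

View pics/w4.png

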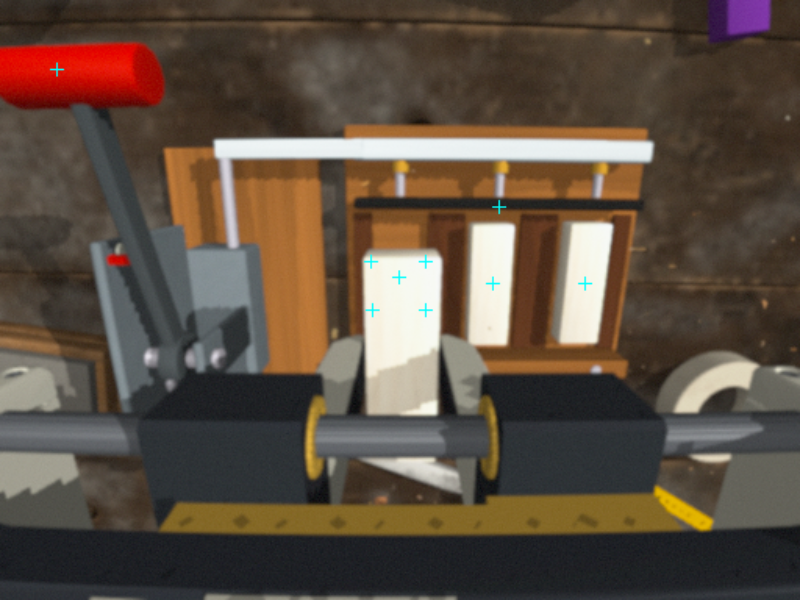

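The held blank is over the right groove at (400,330). The left and mid blanks lie flat in line, and the lever bar marker falls on the red bar at (57,70). I lower and release.

Emit:
{"op": "play_rows", "data": {
  "plan": [
    [[0,-1,-40],0,20],
    [[0,0,-40],0,20],
    [[0,0,-30],0,20],
    [[0,0,-20],0,20],
    [[0,0,-10],0,20]
  ]
}}

```text
time_s: 11.55
tcp_pos: [0.6363, -0.0537, 0.0173]
tool_rot: [[-0.017, 1.0, -0.001], [1.0, 0.017, 0.0], [0.0, -0.001, -1.0]]
force: [0.1, -0.1, -0.5]
opening: 0.323
```

Emit:
{"op": "play_rows", "data": {
  "plan": [
    [[0,0,0],0,20],
    [[0,0,0],0,47],
    [[0,0,0],0,47],
    [[0,0,0],0,47],
    [[0,0,0],0,47]
  ]
}}

```text
time_s: 12.18
tcp_pos: [0.6365, -0.0542, 0.0183]
tool_rot: [[-0.017, 1.0, 0.0], [1.0, 0.017, -0.0], [-0.0, 0.0, -1.0]]
force: [-0.0, 0.1, 0.2]
opening: 0.474
```

Emit:
{"op": "play_rows", "data": {
  "plan": [
    [[0,0,20],0,47],
    [[0,0,45],0,47],
    [[0,0,45],0,47],
    [[0,0,45],0,47],
    [[0,0,45],0,47]
  ]
}}

```text
time_s: 12.8
tcp_pos: [0.6362, -0.0542, 0.2212]
tool_rot: [[-0.017, 1.0, 0.001], [1.0, 0.017, -0.0], [-0.0, 0.001, -1.0]]
force: [0.2, 0.0, 0.4]
opening: 0.469
```

Emit:
{"op": "play_rows", "data": {
  "plan": [
    [[-30,-33,0],0,0],
    [[-29,-33,0],0,0],
    [[-29,-33,0],0,0],
    [[-29,-33,-21],0,0],
    [[0,0,0],0,0]
  ],
  "squeeze": 20
}}

```text
time_s: 13.42
tcp_pos: [0.5175, -0.1876, 0.1973]
tool_rot: [[-0.014, 1.0, -0.001], [1.0, 0.014, 0.0], [0.0, -0.001, -1.0]]
force: [0.1, -0.5, 0.0]
opening: 0.016
```

Emit:
{"op": "play_rows", "data": {
  "plan": [
    [[0,0,0],0,0],
    [[0,0,0],0,0],
    [[0,0,0],0,0],
    [[0,0,0],0,0],
    [[0,0,0],0,0]
  ]
}}

```text
time_s: 14.05
tcp_pos: [0.5195, -0.1861, 0.197]
tool_rot: [[-0.017, 1.0, -0.0], [1.0, 0.017, -0.0], [-0.0, -0.0, -1.0]]
force: [1.0, 0.5, 0.5]
opening: 0.001
```

```bash
python3 - <<'E'
from m import *
s=bot.get_state(); print(s['tcp_pos'],np.degrees(np.arctan2(s['tool_rot'][1,0],s['tool_rot'][0,0])),s['time_s'],s['opening'],s['force'])
f=grab('wrist'); blanks(f,.028,140,(1000,4000))
im=f['image'].astype(int); m=((im[...,2]>110)&(im[...,1]<60)&(im[...,0]<60)).astype(np.uint8)
n,l,st,c=cv2.connectedComponentsWithStats(m); i=1+st[1:,4].argmax(); x,y,w,h=st[i,:4]; print(st[i]); print(onz(f,[[x,y+h/2],[x+w,y+h/2],[x+w/2,y],[x+w/2,y+h]],.145))
cv2.imwrite('pics/w5.png',f['image'])
E
```

```text
[ 0.51948166 -0.18606352  0.1970082 ] 90.98062439153841 14.05 0.001460321381739086 [1.00886484 0.48140541 0.47323419]
px [380.3 191.5] 2791 ctr [542.1 -28.1] size [ 18.5 303.7] ang 0.9
px [ 46.7 213.7] 1179 ctr [ 579.5 -477.8] size [50.2 80.6] ang 33.2
px [ 15.4 243.6] 1314 ctr [ 630.8 -530.9] size [58.3 87.1] ang 75.0
px [440.8 242.8] 1256 ctr [617.7  80.2] size [68.6 44.5] ang 0.8
px [393.5 243.8] 1174 ctr [619.7  10.6] size [68.2 40.7] ang 1.4
px [ 63.9 279. ] 2214 ctr [ 685.8 -472.3] size [ 33.8 217.5] ang 0.9
px [421.5 278.9] 1786 ctr [676.7  75.4] size [ 34.  181.3] ang 1.4
px [ 73.4 302. ] 2746 ctr [ 731.3 -474.3] size [ 57.  248.5] ang 2.9
px [486.5 314. ] 2236 ctr [742.5 191.1] size [89.4 96.9] ang 1.5
[ 223  194   70   25 1491]
[[ 0.52439847 -0.21556547  0.145     ]
 [ 0.5233641  -0.15387278  0.145     ]
 [ 0.51235948 -0.18492775  0.145     ]
 [ 0.53570127 -0.18450832  0.145     ]]
```

View pics/w5.png

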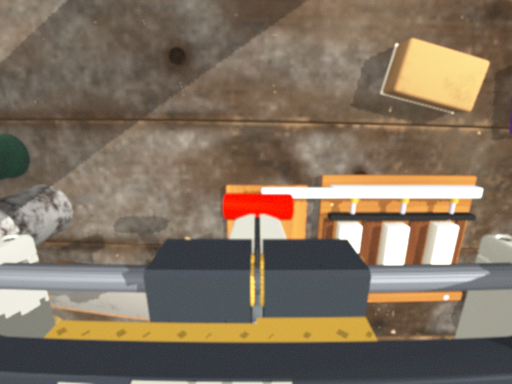

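The view shows the red bar at (258,206), right under the closed fingertips, and three blanks in a row at (350,240), (394,243) and (441,243). I press down in small steps.

Emit:
{"op": "play_rows", "data": {
  "plan": [
    [[0,1,-20],0,0],
    [[0,0,-18],0,0],
    [[0,0,-5],0,0],
    [[0,0,-5],0,0],
    [[0,0,-5],0,0]
  ]
}}

```text
time_s: 14.72
tcp_pos: [0.519, -0.1854, 0.1449]
tool_rot: [[-0.017, 1.0, -0.001], [1.0, 0.017, -0.0], [-0.0, -0.001, -1.0]]
force: [-7.4, 0.0, 9.1]
opening: 0.005
```

Emit:
{"op": "play_rows", "data": {
  "plan": [
    [[0,0,-5],0,0],
    [[0,0,-5],0,0],
    [[0,0,-5],0,0],
    [[0,0,-5],0,0],
    [[0,0,-5],0,0]
  ]
}}

```text
time_s: 15.35
tcp_pos: [0.519, -0.1855, 0.1199]
tool_rot: [[-0.017, 1.0, -0.001], [1.0, 0.017, -0.0], [-0.0, -0.001, -1.0]]
force: [-6.6, 0.4, 7.4]
opening: 0.005
```

Emit:
{"op": "play_rows", "data": {
  "plan": [
    [[0,0,-5],0,0],
    [[0,0,-5],0,0],
    [[0,0,-3],0,0],
    [[0,0,0],0,0],
    [[0,0,0],0,0]
  ]
}}

```text
time_s: 15.98
tcp_pos: [0.519, -0.1855, 0.1069]
tool_rot: [[-0.017, 1.0, -0.001], [1.0, 0.017, -0.0], [-0.0, -0.001, -1.0]]
force: [-6.1, -0.9, 9.3]
opening: 0.006
```

Emit:
{"op": "play_rows", "data": {
  "plan": [
    [[1,0,-3],0,0],
    [[1,0,-3],0,0],
    [[1,0,-3],0,0],
    [[1,0,-2],0,0],
    [[0,0,0],0,0]
  ]
}}

```text
time_s: 16.6
tcp_pos: [0.5231, -0.1854, 0.0959]
tool_rot: [[-0.017, 1.0, -0.001], [1.0, 0.017, -0.0], [-0.0, -0.001, -1.0]]
force: [-6.1, -0.5, 9.9]
opening: 0.003
```

```bash
python3 - <<'E'
from m import *
s=bot.get_state(); print(s['tcp_pos'],s['force'])
f=grab('wrist'); cv2.imwrite('pics/w6.png',cv2.resize(f['image'][170:330,190:400],None,fx=3.7,fy=3.7,interpolation=cv2.INTER_CUBIC))
E
```

```text
[ 0.5230719  -0.18544143  0.0958778 ] [-6.11377826 -0.52874336  9.87569962]
```

View pics/w6.png

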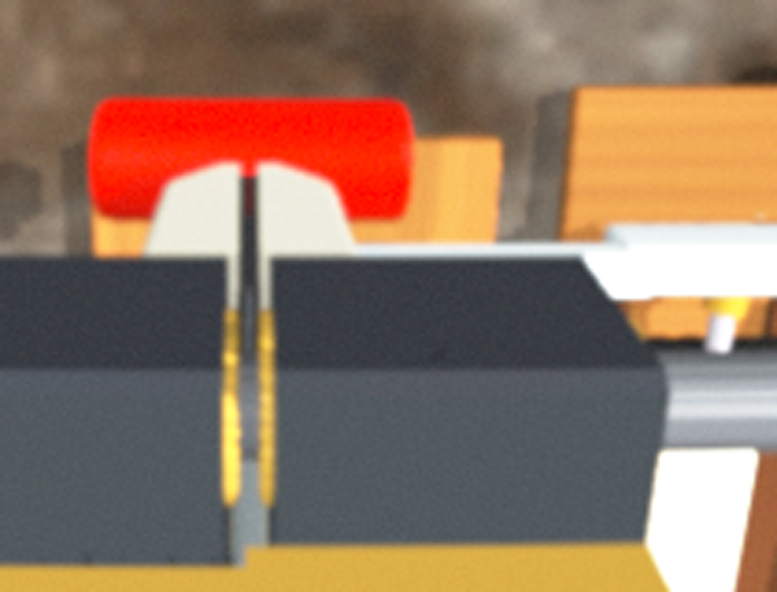

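The fingertips' near edge sits at mid-bar, crop (250,160), so the sideways force is friction. I ease back in x while pressing on to the third click.

Emit:
{"op": "play_rows", "data": {
  "plan": [
    [[-1,0,-2],0,0],
    [[-1,0,-2],0,0],
    [[-1,0,-2],0,0],
    [[-1,0,-2],0,0],
    [[-1,0,-2],0,0]
  ]
}}

```text
time_s: 17.27
tcp_pos: [0.5214, -0.186, 0.0874]
tool_rot: [[-0.017, 1.0, 0.007], [1.0, 0.017, -0.002], [-0.002, 0.007, -1.0]]
force: [7.7, 1.6, 11.3]
opening: 0.005
```

Emit:
{"op": "play_rows", "data": {
  "plan": [
    [[0,0,-1],0,0],
    [[0,0,0],0,0],
    [[0,0,0],0,0],
    [[0,0,0],0,0],
    [[0,0,0],0,0]
  ]
}}

```text
time_s: 17.9
tcp_pos: [0.5214, -0.186, 0.0865]
tool_rot: [[-0.017, 1.0, 0.007], [1.0, 0.017, -0.002], [-0.002, 0.007, -1.0]]
force: [7.0, 1.0, 11.0]
opening: 0.006
```

```bash
python3 - <<'E'
from m import *
s=bot.get_state(); print(s['tcp_pos'],s['force'],s['time_s'])
f=grab('wrist'); g=grab('top')
O=np.array([.622,.0155,0]); a=np.radians(.9); R=np.array([[np.cos(a),-np.sin(a),0],[np.sin(a),np.cos(a),0],[0,0,1]])
for b,r in blanks(g,.028,140,(60,300),False):
    if .55<r[0][0]/1000<.72 and -100<r[0][1]<130: print(np.round(R[:2,:2].T@(np.array(r[0])-O[:2]*1000),1),np.round(r[1],1),r[2])
A=cv2.resize(f['image'][150:290,180:500],(800,350),interpolation=cv2.INTER_CUBIC)
B=cv2.resize(g['image'][145:215,225:335],(400,250),interpolation=cv2.INTER_CUBIC); h=grab('scene')['image']
C=cv2.resize(h[140:235,200:330],(400,250),interpolation=cv2.INTER_CUBIC)
cv2.imwrite('pics/fin.png',np.vstack([A,np.hstack([B,C])]))
E
```

```text
[ 0.52138115 -0.18596813  0.08646815] [ 7.00571433  1.04604557 10.97609974] 17.9
[26.5 69.9] [90.9 33.7] 1.1579557657241821
[26.6 -2.9] [90.8 29.9] 0.9446796178817749
[ 26.7 -70.1] [90.9 29.9] 0.595402717590332
```

View pics/fin.png

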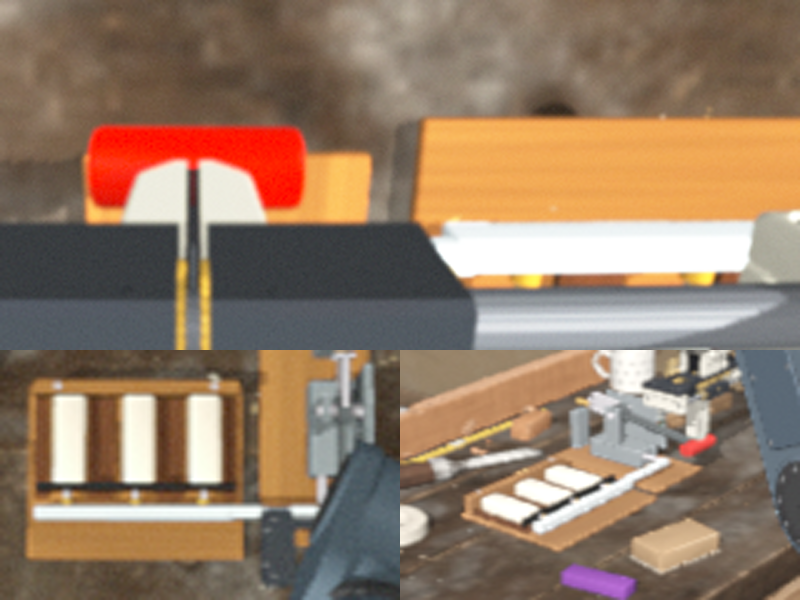

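The three blanks now lie against the fence and the fingers are on the bar. As an independent check of the lever angle, I measure the rail's travel (60 mm/rad) between the first and current top views.

```bash
python3 - <<'E'
from m import *
g=load('top'); a=cv2.imread('pics/top.png'); a=cv2.resize(a,(512,384),interpolation=cv2.INTER_AREA)
def rail(im):
    xs=[]
    for c in range(240,285):
        w=np.clip(im[180:203,c].min(1).astype(float)-110,0,None); xs.append((c,180+(w*np.arange(23)).sum()/w.sum()))
    return np.median(onz(g,xs,.05)[:,0])*1000
x0,x1=rail(a),rail(g['image']); print(x0,x1,x1-x0,(x1-x0)/60)
s=bot.get_state(); print(s['tcp_pos'],s['force'],s['joint_vel'].round(2))
E
```

```text
539.3068209709318 576.4734207411151 37.166599770183325 0.6194433295030554
[ 0.52137275 -0.18596409  0.08644001] [ 6.98003202  1.76059323 10.79456215] [ 0.06  0.1  -0.02  0.03 -0.06 -0.02]
```

The window caught blank and bolt pixels as well, so I narrow it to the rail's own rows (about 198 before, about 190 now).

```bash
python3 - <<'E'
from m import *
g=load('top'); a=cv2.resize(cv2.imread('pics/top.png'),(512,384),interpolation=cv2.INTER_AREA)
def rail(im,r0,r1):
    xs=[]
    for c in range(240,280):
        w=np.clip(im[r0:r1,c].min(1).astype(float)-120,0,None); xs.append((c,r0+(w*np.arange(r1-r0)).sum()/w.sum()))
    return [np.median(onz(g,xs,z)[:,0])*1000 for z in (.03,.06)],np.median([v[1] for v in xs])
print(a[183:206,270].min(1),g['image'][180:203,270].min(1))
A,B=rail(a,194,203),rail(g['image'],186,195); print(A,B,(np.array(B[0])-A[0])/60)
E
```

```text
[ 41  46  45  41  37  44  47  65  67  63  57  61 105 184 228 234 217 132
  70  67  72  77  71] [ 30  38  48  45  32  42  52  63 159 241 241 235 191  90  63  70  72  72
  69  73  69  71  74]
([np.float64(540.3045217117801), np.float64(537.377389584601)], np.float64(197.7597978839094)) ([np.float64(568.7658153839601), np.float64(565.1771772198432)], np.float64(190.11122928795342)) [0.47435489 0.46332979]
```

The rail travel gives a lever angle of about 0.47 rad. The TCP height gives a bar centre near z = 74.5 mm, also about 0.47, so the two agree. I hand in.

```bash
python3 -c "
from station import bot
print(bot.close_job()); s=bot.get_state(); print(s['tcp_pos'],s['force'],s['time_s'])"
```

```text
the job is handed in; nothing more can be done
None
the job is handed in; nothing more can be done
```

I laid both loose pale blanks in the outer grooves, pressed the lever to the third click and handed the job in with the closed fingers still holding it there. The hand-in itself gave no verdict.

**Blanks:** in the last top view all three lie at tray x ≈ 26.6 mm, inside the 19–28 mm window. Their y positions are 69.9, -2.9 and -70.1 mm, so each is within 3 mm of its centre line, and their angles are about 1°. The x reading is about 2.6 mm more than the 24 mm you give for a clamped blank, which is within what I expect from the calibration and pixel size.

**Lever:** the rail's travel gives 0.46–0.47 rad, and the fingertip height gives about 0.47. Both are inside 0.42–0.54. The fingers push on the bar with about 11 N downward, and nothing was moving at the last reading (17.9 s).

**Checks that failed or disagreed:**
- My first rail measurement gave 0.62 rad, because its pixel window also caught other bright parts. I narrowed it and used the second result.
- In the last press the arm stopped about 3 mm short sideways and about 1.5 mm short in height, with about 7 N of sideways force that I put down to friction. It did not affect the hold.

I never moved the arm near the tin, cork block or tape roll, but I did not measure their positions afterwards.

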